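# Seal and stack the garnish tins on the bar cart

### The job

First swing the bottle holder arm well out of the way, so that its ring and bar are fully clear of the green marble coaster, and leave it there, and move the chrome shaker lid from the coaster to stand upright wholly on the round cork mat. Press the lid of every garnish tin down until it is fully home, and stack all the tins, upright and squarely one on another, in one pile centred on the green marble coaster. Leave the glass bowls, jigger and spoon rest where they stand.

Things in the scene. Friction and masses are not known exactly. Their poses are not given: they have to be found in the camera images.
- holder_arm (a joint): steel bottle holder: level swing arm 96-106 mm above the tray on a post. A 14 mm wide bar carries an empty ring (94 mm across, centre 150 mm from the pivot) and an upright black grip beyond it. In rad: about 0 with the ring over the green marble coaster, growing clockwise seen from above to a stop at 1.6 (other stop -0.3); stiff, stays where left. Clear of the coaster from 1.0 on
- hinge (a point): point on the vertical pivot axis of the bottle holder arm, on top of the bar, 106 mm above the tray. The post under it is 20 mm thick on a foot 72 mm across; the pivot hub is 34 mm across and reaches 112 mm high
- grip (a point): middle of the upright black grip at the free end of the holder arm: a cylinder 18 mm in diameter, 40 mm high (106 to 146 mm above the tray), 210 mm from the pivot axis
- coaster_top (a point): centre of the upper face of the round green marble coaster, fixed to the tray, 90 mm across and 6 mm thick: the place for the pile
- tin1: round flat blue ceramic garnish tin, 66 mm in diameter, straight wall 22 mm high, about 150 g with its lid; origin at the centre of its underside, z up out of the lid. One of three to five alike; None if absent
- lid1 (a joint): push-down wooden lid (58 mm across, set 4 mm in from the wall) of tin1: 0 m = standing proud, its top 8 mm above the wall's rim with the red seal showing; 0.006 m = fully home, its top 2 mm above the rim and the red hidden. Stiff: it slides under about 7 N of downward push and stays where it is left
- tin2: round flat blue ceramic garnish tin, 66 mm in diameter, straight wall 22 mm high, about 150 g with its lid; origin at the centre of its underside, z up out of the lid. One of three to five alike; None if absent
- lid2 (a joint): push-down wooden lid (58 mm across, set 4 mm in from the wall) of tin2: 0 m = standing proud, its top 8 mm above the wall's rim with the red seal showing; 0.006 m = fully home, its top 2 mm above the rim and the red hidden. Stiff: it slides under about 7 N of downward push and stays where it is left
- tin3: round flat blue ceramic garnish tin, 66 mm in diameter, straight wall 22 mm high, about 150 g with its lid; origin at the centre of its underside, z up out of the lid. One of three to five alike; None if absent
- lid3 (a joint): push-down wooden lid (58 mm across, set 4 mm in from the wall) of tin3: 0 m = standing proud, its top 8 mm above the wall's rim with the red seal showing; 0.006 m = fully home, its top 2 mm above the rim and the red hidden. Stiff: it slides under about 7 N of downward push and stays where it is left
- tin4: round flat blue ceramic garnish tin, 66 mm in diameter, straight wall 22 mm high, about 150 g with its lid; origin at the centre of its underside, z up out of the lid. One of three to five alike; None if absent
- lid4 (a joint): push-down wooden lid (58 mm across, set 4 mm in from the wall) of tin4: 0 m = standing proud, its top 8 mm above the wall's rim with the red seal showing; 0.006 m = fully home, its top 2 mm above the rim and the red hidden. Stiff: it slides under about 7 N of downward push and stays where it is left
- tin5: round flat blue ceramic garnish tin, 66 mm in diameter, straight wall 22 mm high, about 150 g with its lid; origin at the centre of its underside, z up out of the lid. One of three to five alike; None if absent
- lid5 (a joint): push-down wooden lid (58 mm across, set 4 mm in from the wall) of tin5: 0 m = standing proud, its top 8 mm above the wall's rim with the red seal showing; 0.006 m = fully home, its top 2 mm above the rim and the red hidden. Stiff: it slides under about 7 N of downward push and stays where it is left
- bowls: nest of three glass bowls, 132 mm across, about 70 mm high, origin under its centre; bystander
- shaker_lid: chrome shaker lid, 62 mm high: a dome 62 mm across narrowing to 28 mm at 36 mm height, with a straight neck 28 mm across from there to the top to grip it by; 150 g; origin at the centre of its underside, z up. Starts on the coaster, under the holder ring
- mat_top (a point): centre of the upper face of the round cork mat, fixed to the tray, 124 mm across and 3 mm thick: the place for the shaker lid
- jigger: steel jigger, 42 mm across, 80 mm high, origin under its centre; bystander
- spoon_rest: bamboo spoon rest with a spoon lying on it, 90 x 200 mm, 21 mm high, origin under its centre; bystander
Mind the look-alikes: they are no part of the job. What is shaped like the tin5 but purple is not meant. What is shaped like the part that bears mat_top but turquoise is not meant.

How it is judged:
By the outcome, as a careful person would: the job done as asked, in the order asked, and still so for the second after the job is handed in, with the robot touching nothing.
Of tin1, tin2, tin3, tin4, tin5 only 3 to 5 are there at a start; the rules pass over those that are not, and their reading is None.
At some moment in a run one of shaker_lid may be knocked a few centimetres aside while the robot is not near it.
Once in a run the grip may slacken for a moment while it holds something.
It also fails if it takes over 210 s, if anything falls off the work surface, if the arm or the gripper's body presses on something with over 40 N, if the wrist force passes 120 N, or if a joint passes its speed limit or range.

### The arm

A 6-joint arm with a two-finger parallel gripper is mounted at the origin on the work surface. World frame = base frame: x ahead of the robot, y to its left, z up, the work surface at z = 0. Lengths are in m, angles in rad, forces in N, time in s.
With the tool pointing down it reaches from about 0.3 to 0.85 m from the base axis. Payload 5.4 kg.
Tool frame: the origin (TCP) lies midway between the tips of the shut fingers; the grasp point (between the pads) lies 19 mm behind it; z points along the fingers, y is the line along which they close (so a half turn about z gives the same grasp; the last joint's range is limited). The gripper opens to 85 mm and grips with 20 to 120 N. Pads are 22 mm wide; open, the fingers measure 114 mm over their backs; the gripper's body (76 mm by 85 mm) begins 54 mm behind the grasp point. The pads swing forward as they close: fully open they stand 13 mm farther back than shut.
Start: joints at [1.072, 0.158, 1.597, -0, 1.386, -0.21], TCP at [0.164, 0.551, 0.231] pointing down, gripper open.
Joint ranges: [-2.91, 2.91], [-0.94, 2.29], [0.18, 2.7], [-1.29, 4.43], [0.17, 2.64], [-3, 3]. Speed limits (rad/s): [2.57, 2.57, 3.14, 3.14, 3.14, 3.14].

### API

Orientations are given as a rotation vector (axis times angle).
In Python, from plant import r, capture, camera_info gives the robot as it stands.
- The arm moves only by the tool send_rows, never from a script. Its argument "commands" is a list of rows, each an object of numbers: "x", "y", "z": the shift along the world's x, y, z scaled (see below); "turn": the turn about the world's z scaled (see below). In form: [{"x": .., "y": .., "z": .., "turn": ..}, ...]. A call has 1 to 20 rows; each row is the pose to reach, as a shift and turn from the pose commanded when the call began; what a row does not reach only later rows make up. The controller multiplies each number of a shift by 0.6 m and each number of a turn by 90 degrees. A row lasts 1/10 s, in which the tool goes at most 50 mm and 8.59 degrees, less where a joint would pass 70% of its speed; a pose out of reach is approached as far as the arm can. A call with a number of a shift or a turn outside -1 to 1 is refused whole. A call with a gripper value outside its range is refused whole. "claw" is the opening, from -1 (shut) to 1 (fully open), set as the call begins (left out, the last holds). The fingers move at their own pace and stop on an object; the grip force is fixed at half the most. Time passes only in rows, so rows that repeat a pose let the fingers close. It gives the time, the measured TCP pose, the force, the opening and the grip force at its end, in the units of the state.
- r.observe(): the state, without advancing time (a new reading comes with each control period).
- capture(name): name is "side" or "top" or "wrist"; returns (picture, depth): 384x512x3 uint8, red, green, blue; 384x512 float32, m along the optical axis (not along the pixel's ray), 0 where there is no reading.
- camera_info(name): a dict with "fovy" (degrees; the focal length in pixels is half the picture's height over the tangent of half this angle, whatever the lens; pixels are square), "cx", "cy" (the principal point, pixels), "pose" (4x4, takes a point from camera to world coordinates). Camera axes: x right, y down, z forward; pixel columns grow to the right and rows downward; lengths in m; the calibration is good to about 2 mm. A picture is of the moment at which its call begins: read the wrist's pose just before it. camera_info takes no time and is no camera call; for the wrist camera it gives the pose at the moment of the call.
- r.finish_job(): hands the job in; it is judged then, once.
The state is a dict: "clock": time; "qpos": joint angles; "qd": joint speeds; "joint_torque": joint torques, N m; "tcp_pos": TCP position; "eef_rot": TCP orientation; "contact_force": force on the tool from outside, world axes, zero at the start; "wrist_torque": the same for the moment, N m; "finger_gap": opening from 0.0 (shut) to 1.0 (fully open); "finger_force": force on a finger pad.
Only numpy, scipy, OpenCV 4.12 (cv2) and the standard library are available. Lean on these libraries where they do the work, as an engineer would, in place of code of your own. Each camera call takes 0.05 s, during which the arm holds its last target. There are 200 camera calls.

## Working session

There is one attempt and no reset: what is moved stays moved. The work goes in short steps, Python scripts to look and compute and a tool call to move; the robot and the scene stay as the last step left them, time stands still between calls to the robot, and variables do not carry over. Pictures are saved under pics/ and viewed, at most 14 in all, crops included, and the job is handed in when it is done.

Besides the shell and the picture viewer there is one more tool, called after "Request:" as name([rows], argument=value, ...), one row to a line, values as JSON. send_rows: Moves the arm, as the interface text tells. Shifts and turns lie within -1 to 1; 1 stands for 0.6 m of shift or 90 degrees of turn. Its arguments: {"type":"object","properties":{"commands":{"type":"array"},"claw":{"type":"number"}},"required":["commands"]}

```bash
mkdir -p pics; ls; cat > h.py <<'E'
import numpy as np, cv2
from plant import r, capture, camera_info
def cam(n):
    i=camera_info(n); p,d=capture(n)
    f=192/np.tan(np.radians(i['fovy'])/2)
    v,u=np.mgrid[:384,:512]
    c=np.stack([(u-i['cx'])/f*d,(v-i['cy'])/f*d,d],-1)
    T=np.array(i['pose']); w=c@T[:3,:3].T+T[:3,3]
    w[d==0]=np.nan
    return p,d,w,i
def save(n,p): cv2.imwrite('pics/'+n+'.png',cv2.cvtColor(p,cv2.COLOR_RGB2BGR))
E
python3 - <<'E'
from h import *
print(r.observe())
ims=[]
for n in ['top','side']:
    p,d,w,i=cam(n); np.savez(n+'0.npz',p=p,w=w); print(n,i)
    save(n+'0',cv2.resize(p,(800,600)))
E
```

```text
pics
{'clock': 0.0, 'qpos': array([ 1.07190152e+00,  1.59065182e-01,  1.59822287e+00, -4.01654771e-06,
        1.38618439e+00, -2.10107185e-01]), 'qd': array([-0.00031539, -0.00101849,  0.00175047,  0.00018084,  0.00074127,
        0.00082367]), 'joint_torque': array([ 1.90916267e-03, -3.95985067e+01, -3.31439710e+01,  1.21043809e-04,
        7.97756889e-03,  5.07637196e-05]), 'tcp_pos': array([0.16349034, 0.55065035, 0.23031251]), 'eef_rot': array([-4.51957174e-01, -3.10825598e+00,  2.77074602e-03]), 'contact_force': array([ 0.23460264, -0.57598228,  0.01472887]), 'wrist_torque': array([-0.01279176, -0.03344496, -0.03935978]), 'finger_force': 0.0, 'finger_gap': 0.9981320837059}
top {'fovy': 55.337734442277785, 'cx': 256.7875853371201, 'cy': 193.37380472538646, 'pose': array([[-0.01943083, -0.98658949,  0.16206057,  0.43068837],
       [-0.99979068,  0.02021215,  0.00317372,  0.04569975],
       [-0.00640675, -0.16196498, -0.98677571,  1.0049562 ],
       [ 0.        ,  0.        ,  0.        ,  1.        ]])}
side {'fovy': 49.08641191869465, 'cx': 254.2012282125414, 'cy': 198.08522420074578, 'pose': array([[-0.98957744, -0.1063947 ,  0.0970395 ,  0.4331295 ],
       [-0.14278211,  0.63743151, -0.75716203,  1.03746276],
       [ 0.01870199, -0.76312597, -0.6459791 ,  0.94400141],
       [ 0.        ,  0.        ,  0.        ,  1.        ]])}
```

View pics/top0.png

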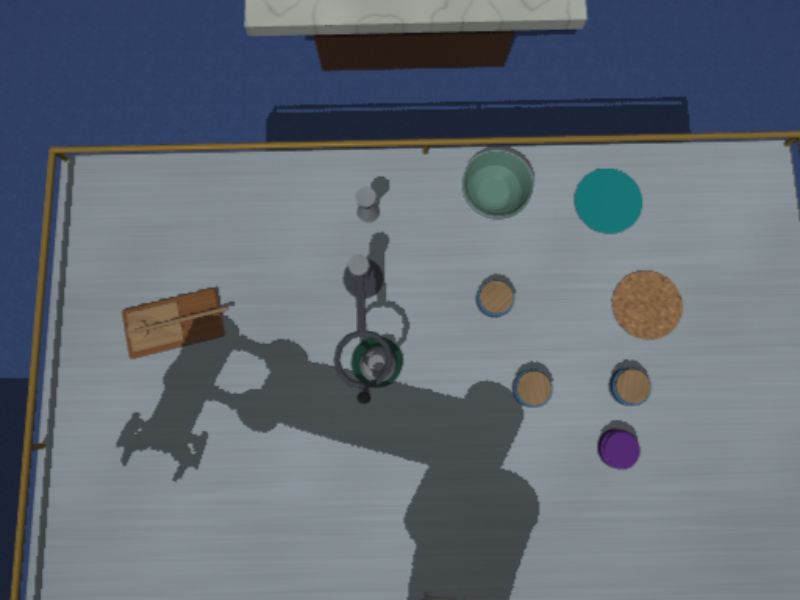

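View pics/side0.png

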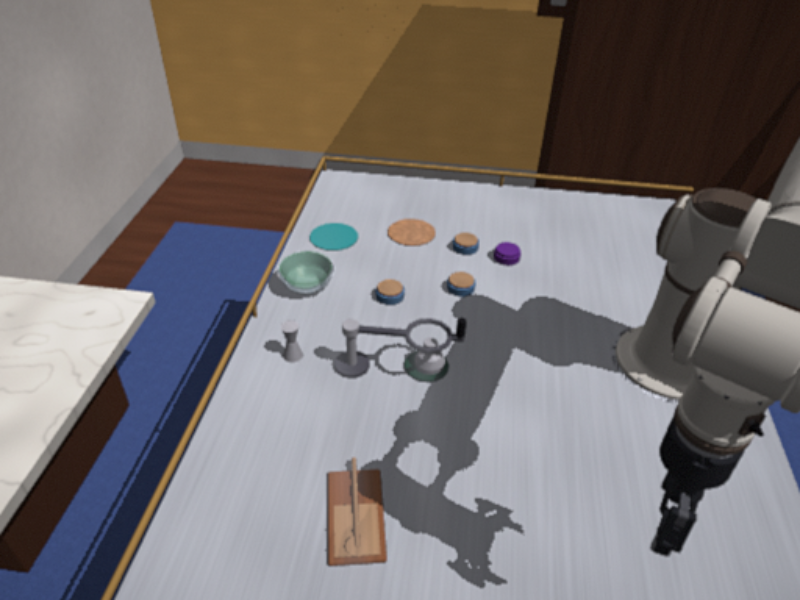

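The top view shows three blue tins with wooden lids at (496,297), (533,387) and (631,385) px. The coaster with the shaker lid is at (377,360), the pivot at (359,265), the grip at (364,397), the cork mat at (647,305) and the jigger at (367,203). The decoys are purple and turquoise. The side view agrees.

```bash
cat > seg.py <<'E'
from h import *
def measure(p,w,tag):
    hsv=cv2.cvtColor(p,cv2.COLOR_RGB2HSV).astype(int); H,S,V=hsv[...,0],hsv[...,1],hsv[...,2]
    on=(w[...,2]>-0.01)&(w[...,0]>0.1)&(w[...,0]<1.0)&(abs(w[...,1])<0.8)
    def comps(name,m,mn=25):
        k,l,s,c=cv2.connectedComponentsWithStats((m&on).astype(np.uint8))
        for j in range(1,k):
            if s[j,4]<mn: continue
            q=w[l==j]; lo,hi=np.nanpercentile(q,2,0),np.nanpercentile(q,98,0)
            xy=q[:,:2].astype(np.float32); (cx,cy),rad=cv2.minEnclosingCircle(xy)
            print(tag,name,s[j,4],'px',c[j].round(0),'circ',round(cx,4),round(cy,4),'r',round(rad,4),'med',np.nanmedian(q,0).round(4),'z',lo[2].round(4),hi[2].round(4))
    comps('wood',(H>=5)&(H<22)&(S>80)&(V>70))
    comps('blue',(H>98)&(H<118)&(S>110)&(w[...,2]>0.004))
    comps('green',(H>60)&(H<90)&(S>60))
    comps('high',(w[...,2]>0.085)&(w[...,2]<0.2)&(w[...,0]>0.35))
    comps('grip',(w[...,2]>0.11)&(w[...,2]<0.2)&(w[...,0]>0.35)&(V<70),8)
    comps('mid',(w[...,2]>0.02)&(w[...,2]<0.085))
if __name__=='__main__':
    for n in ['top','side']:
        z=np.load(n+'0.npz'); measure(z['p'],z['w'],n)
E
python3 seg.py
```

```text
top wood 3118 px [173. 151.] circ 0.5059 0.0044 r 0.7658 med [0.8743 0.4359 0.0448] z 0.0398 0.049
top wood 1517 px [414. 195.] circ 0.5847 -0.3847 r 0.0628 med [ 0.5826 -0.3848  0.0033] z -0.0005 0.007
top wood 320 px [317. 190.] circ 0.5983 -0.1145 r 0.0279 med [ 0.598  -0.1151  0.0293] z 0.0259 0.0334
top wood 1598 px [106. 206.] circ 0.5688 0.448 r 0.0963 med [0.5712 0.4649 0.0111] z 0.0067 0.0209
top wood 353 px [405. 247.] circ 0.4408 -0.3373 r 0.0283 med [ 0.4404 -0.3382  0.0284] z 0.0246 0.032
top wood 344 px [341. 248.] circ 0.4416 -0.1709 r 0.0279 med [ 0.4409 -0.1713  0.0288] z 0.0254 0.0329
top blue 44 px [310. 195.] circ 0.5927 -0.1065 r 0.0295 med [ 0.5791 -0.0907  0.022 ] z 0.0198 0.026
top blue 41 px [332. 249.] circ 0.4412 -0.1593 r 0.0291 med [ 0.4387 -0.1445  0.0218] z 0.0194 0.0252
top blue 70 px [394. 248.] circ 0.4406 -0.3286 r 0.0296 med [ 0.4382 -0.3111  0.0216] z 0.0148 0.0246
top green 1354 px [318. 117.] circ 0.7931 -0.1231 r 0.0603 med [ 0.8016 -0.1245  0.0404] z 0.0239 0.0642
top green 191 px [232. 228.] circ 0.4942 0.1073 r 0.0394 med [0.5076 0.1213 0.00
[... 2653 characters left out ...]
side mid 770 px [196. 174.] circ 0.7917 -0.1173 r 0.0663 med [ 0.7926 -0.1266  0.0446] z 0.022 0.062
side mid 147 px [295. 179.] circ 0.4434 -0.1673 r 0.0343 med [ 0.4427 -0.1653  0.0258] z 0.0207 0.0292
side mid 161 px [250. 184.] circ 0.5987 -0.1089 r 0.0339 med [ 0.5971 -0.1091  0.0257] z 0.0204 0.0307
side mid 175 px [186. 215.] circ 0.7652 0.1085 r 0.0197 med [0.7632 0.1163 0.0667] z 0.0207 0.0803
side mid 99 px [225. 224.] circ 0.6389 0.1233 r 0.0104 med [0.6381 0.1264 0.0507] z 0.0216 0.0815
side mid 51 px [275. 219.] circ 0.4862 0.0953 r 0.0147 med [0.4873 0.0953 0.0652] z 0.0602 0.0682
side mid 164 px [275. 230.] circ 0.4866 0.0972 r 0.0295 med [0.4853 0.1093 0.0335] z 0.0211 0.0454
```

Request:
send_rows([
  {"x": 0.35,"y": -0.7,"z": 0.1,"turn": 0.18},
  {"x": 0.35,"y": -0.7,"z": 0.1,"turn": 0.18},
  {"x": 0.35,"y": -0.7,"z": 0.1,"turn": 0.18},
  {"x": 0.35,"y": -0.7,"z": 0.1,"turn": 0.18},
  {"x": 0.35,"y": -0.7,"z": 0.1,"turn": 0.18},
  {"x": 0.35,"y": -0.7,"z": 0.1,"turn": 0.18},
  {"x": 0.35,"y": -0.7,"z": 0.1,"turn": 0.18},
  {"x": 0.35,"y": -0.7,"z": 0.1,"turn": 0.18},
  {"x": 0.35,"y": -0.7,"z": 0.1,"turn": 0.18},
  {"x": 0.35,"y": -0.7,"z": 0.1,"turn": 0.18},
  {"x": 0.35,"y": -0.7,"z": 0.1,"turn": 0.18},
  {"x": 0.35,"y": -0.7,"z": 0.1,"turn": 0.18},
], claw=-0.1)

```text
clock: 1.3
tcp_pos: [0.3735, 0.1311, 0.2909]
eef_rot: [-0.012, -3.141, -0.001]
contact_force: [0.2, 0.1, -0.0]
finger_gap: 0.45
finger_force: 0.0
```

```bash
python3 - <<'E'
from h import *
print(r.observe()['tcp_pos'],r.observe()['eef_rot'],r.observe()['finger_gap'])
p,d,w,i=cam('wrist'); print(i['pose']); np.savez('w1.npz',p=p,w=w); save('w1',p)
z=w[...,2]
for nm,m in [('hub',(z>0.1095)&(z<0.12)&(w[...,0]>0.55)),('grip',(z>0.135)&(z<0.155)),('bar+ring',(z>.09)&(z<.115))]:
    q=w[m]; print(nm,len(q), q.size and (np.nanmedian(q,0),q.min(0),q.max(0)))
E
```

```text
[0.37354157 0.13111884 0.29091492] [-1.17110491e-02 -3.14061250e+00 -7.08786869e-04] 0.4497363886919621
[[ 7.68158236e-03  9.61526075e-01  2.74606264e-01  3.04887019e-01]
 [ 9.99970436e-01 -7.29095599e-03 -2.44317427e-03  1.31587609e-01]
 [-3.47033584e-04  2.74616913e-01 -9.61553655e-01  4.34138570e-01]
 [ 0.00000000e+00  0.00000000e+00  0.00000000e+00  1.00000000e+00]]
hub 0 0
grip 290 (array([0.42930964, 0.10899233, 0.14585753]), array([0.42251824, 0.1001387 , 0.13502377]), array([0.43988188, 0.11691195, 0.14805259]))
bar+ring 1779 (array([0.51943376, 0.11811989, 0.10587026]), array([0.42284104, 0.07832829, 0.09759978]), array([0.59089587, 0.15705114, 0.11489045]))
```

View pics/w1.png

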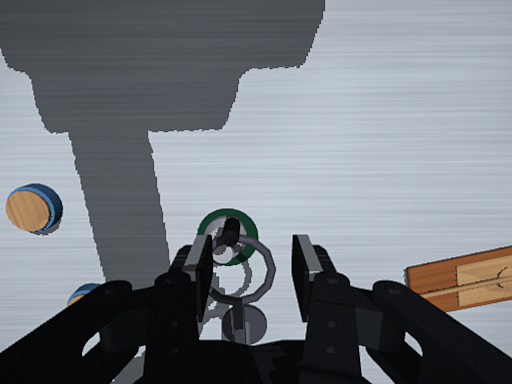

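The wrist view shows the black grip at (231,230) px with the ring and bar beyond it, and both match the side and top measurements.

Request:
send_rows([
  {"x": 0.094,"y": -0.035,"z": 0},
  {"x": 0.094,"y": -0.035,"z": 0},
  {"x": 0.094,"y": -0.035,"z": -0.08},
  {"x": 0.094,"y": -0.035,"z": -0.15},
  {"x": 0.094,"y": -0.035,"z": -0.22},
  {"x": 0.094,"y": -0.035,"z": -0.29},
  {"x": 0.094,"y": -0.035,"z": -0.29},
  {"x": 0.094,"y": -0.035,"z": -0.29},
], claw=-0.35)

```text
schema error: expected keys x, y, z, turn
```

```bash
python3 - <<'E'
import numpy as np
p=np.array([.640,.116])
for k in range(20):
    a=np.radians(181.8-min(k+1,18)*4.3)
    q=p+.21*np.array([np.cos(a),np.sin(a)])-np.array([.430,.1095])
    print((q/.6).round(3), round(-(k+1)*4.3/90,3))
E
```

```text
[0.    0.026] -0.048
[0.002 0.052] -0.096
[0.007 0.078] -0.143
[0.013 0.104] -0.191
[0.02  0.129] -0.239
[0.03  0.153] -0.287
[0.042 0.177] -0.334
[0.055 0.199] -0.382
[0.07  0.221] -0.43
[0.087 0.241] -0.478
[0.105 0.26 ] -0.526
[0.124 0.278] -0.573
[0.145 0.294] -0.621
[0.167 0.309] -0.669
[0.189 0.322] -0.717
[0.213 0.333] -0.764
[0.238 0.342] -0.812
[0.263 0.35 ] -0.86
[0.263 0.35 ] -0.908
[0.263 0.35 ] -0.956
```

Request:
send_rows([
  {"x": 0.094,"y": -0.035,"z": 0,"turn": 0},
  {"x": 0.094,"y": -0.035,"z": 0,"turn": 0},
  {"x": 0.094,"y": -0.035,"z": -0.08,"turn": 0},
  {"x": 0.094,"y": -0.035,"z": -0.15,"turn": 0},
  {"x": 0.094,"y": -0.035,"z": -0.22,"turn": 0},
  {"x": 0.094,"y": -0.035,"z": -0.29,"turn": 0},
  {"x": 0.094,"y": -0.035,"z": -0.29,"turn": 0},
  {"x": 0.094,"y": -0.035,"z": -0.29,"turn": 0},
], claw=-0.35)

```text
clock: 2.15
tcp_pos: [0.4297, 0.1111, 0.1177]
eef_rot: [-0.007, -3.14, -0.0]
contact_force: [0.2, 0.4, -0.1]
finger_gap: 0.325
finger_force: 0.0
```

Request:
send_rows([
  {"x": 0,"y": 0.026,"z": 0,"turn": -0.048},
  {"x": 0.002,"y": 0.052,"z": 0,"turn": -0.096},
  {"x": 0.007,"y": 0.078,"z": 0,"turn": -0.143},
  {"x": 0.013,"y": 0.104,"z": 0,"turn": -0.191},
  {"x": 0.02,"y": 0.129,"z": 0,"turn": -0.239},
  {"x": 0.03,"y": 0.153,"z": 0,"turn": -0.287},
])

```text
clock: 2.75
tcp_pos: [0.4503, 0.2035, 0.121]
eef_rot: [0.713, 3.054, 0.003]
contact_force: [0.6, -0.8, -0.6]
finger_gap: 0.32
finger_force: 0.3
```

```bash
python3 - <<'E'
from h import *
o=r.observe(); print(o['tcp_pos'],o['contact_force'],o['wrist_torque'])
p,d,w,i=cam('top'); save('t1',p[150:330,150:350].repeat(2,0).repeat(2,1))
E
```

```text
[0.45025709 0.20349739 0.12101012] [ 0.63881493 -0.83574331 -0.57594036] [-0.16627423  0.02637042 -0.00644294]
```

View pics/t1.png

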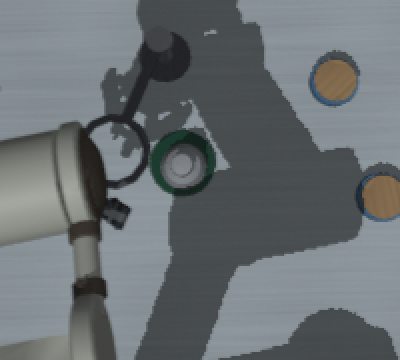

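The crop shows that the holder ring has followed the gripper and is already left of the coaster. I'll continue the arc.

Request:
send_rows([
  {"x": 0.012,"y": 0.024,"z": 0,"turn": -0.047},
  {"x": 0.025,"y": 0.046,"z": 0,"turn": -0.095},
  {"x": 0.04,"y": 0.068,"z": 0,"turn": -0.143},
  {"x": 0.057,"y": 0.088,"z": 0,"turn": -0.191},
  {"x": 0.075,"y": 0.107,"z": 0,"turn": -0.239},
  {"x": 0.094,"y": 0.125,"z": 0,"turn": -0.286},
  {"x": 0.115,"y": 0.141,"z": 0,"turn": -0.334},
  {"x": 0.137,"y": 0.156,"z": 0,"turn": -0.382},
  {"x": 0.159,"y": 0.169,"z": 0,"turn": -0.43},
  {"x": 0.183,"y": 0.18,"z": 0,"turn": -0.477},
  {"x": 0.208,"y": 0.189,"z": 0,"turn": -0.525},
  {"x": 0.233,"y": 0.197,"z": 0,"turn": -0.573},
  {"x": 0.233,"y": 0.197,"z": 0,"turn": -0.573},
])

```text
clock: 4.1
tcp_pos: [0.5906, 0.3209, 0.1205]
eef_rot: [1.968, 2.445, 0.007]
contact_force: [-0.3, -0.5, 0.4]
finger_gap: 0.326
finger_force: 0.0
```

Request:
send_rows([
  {"x": 0,"y": 0,"z": 0.08,"turn": 0},
  {"x": 0,"y": 0,"z": 0.16,"turn": 0},
  {"x": -0.05,"y": -0.08,"z": 0.2,"turn": 0.09},
  {"x": -0.1,"y": -0.16,"z": 0.2,"turn": 0.18},
  {"x": -0.15,"y": -0.24,"z": 0.2,"turn": 0.27},
  {"x": -0.2,"y": -0.32,"z": 0.2,"turn": 0.36},
  {"x": -0.25,"y": -0.38,"z": 0.2,"turn": 0.45},
  {"x": -0.3,"y": -0.38,"z": 0.2,"turn": 0.54},
  {"x": -0.33,"y": -0.38,"z": 0.2,"turn": 0.63},
  {"x": -0.33,"y": -0.38,"z": 0.2,"turn": 0.72},
  {"x": -0.33,"y": -0.38,"z": 0.2,"turn": 0.86},
  {"x": -0.33,"y": -0.38,"z": 0.2,"turn": 0.86},
  {"x": -0.33,"y": -0.38,"z": 0.2,"turn": 0.86},
])

```text
clock: 5.4
tcp_pos: [0.3898, 0.0922, 0.2386]
eef_rot: [0.005, 3.139, -0.0]
contact_force: [0.1, -0.7, -0.2]
finger_gap: 0.327
finger_force: 0.0
```

```bash
python3 - <<'E'
from h import *
o=r.observe(); print(o['tcp_pos'],o['eef_rot'],o['qpos'])
from seg import measure
for n in ['wrist','top','side']:
    p,d,w,i=cam(n); np.savez(n+'2.npz',p=p,w=w); measure(p,w,n)
    if n=='wrist': save('w2',p)
E
```

```text
[0.38978987 0.0922317  0.23860679] [ 5.23775906e-03  3.13896456e+00 -2.90718538e-04] [-7.16499681e-02 -3.33486115e-01  2.04187004e+00 -1.33041356e-06
  1.43057849e+00 -1.63910886e+00]
wrist wood 1803 px [ 27. 210.] circ 0.4441 -0.1705 r 0.031 med [ 0.4412 -0.1706  0.029 ] z 0.0269 0.0305
wrist wood 3108 px [484. 299.] circ 0.5005 0.3016 r 0.196 med [0.574  0.4017 0.0103] z 0.0075 0.0209
wrist wood 43 px [109. 335.] circ 0.6185 -0.0978 r 0.014 med [ 0.6157 -0.0964  0.0296] z 0.027 0.0311
wrist blue 831 px [ 49. 199.] circ 0.4416 -0.1706 r 0.0328 med [ 0.4284 -0.1466  0.02  ] z 0.0047 0.0239
wrist blue 136 px [ 88. 299.] circ 0.4791 -0.048 r 0.137 med [ 0.5674 -0.1211  0.0212] z 0.0054 0.3017
wrist green 1228 px [254. 236.] circ 0.4593 0.0937 r 0.0814 med [0.4753 0.1006 0.0065] z 0.0049 0.2416
wrist high 96 px [399. 342.] circ 0.5643 0.2453 r 0.0062 med [0.5627 0.2452 0.1044] z 0.0987 0.1069
wrist high 124 px [369. 376.] circ 0.6075 0.2215 r 0.0111 med [0.6078 0.2179 0.1053] z 0.0977 0.1072
wrist mid 2346 px [ 30. 208.] circ 0.4419 -0.1711 r 0.0333 med [ 0.4392 -0.1678  0.0287] z 0.021
[... 4260 characters left out ...]
d 119 px [298. 154.] circ 0.4394 -0.3345 r 0.0334 med [ 0.4398 -0.3317  0.0253] z 0.0207 0.0296
side mid 82 px [327. 160.] circ 0.3369 -0.3063 r 0.0327 med [ 0.33   -0.303   0.0267] z 0.0203 0.0305
side mid 770 px [196. 174.] circ 0.7921 -0.1186 r 0.0667 med [ 0.7933 -0.1273  0.0447] z 0.0215 0.062
side mid 146 px [295. 179.] circ 0.4422 -0.1666 r 0.0336 med [ 0.4402 -0.1658  0.0256] z 0.0205 0.0293
side mid 163 px [250. 184.] circ 0.5954 -0.1124 r 0.0344 med [ 0.5974 -0.1091  0.026 ] z 0.021 0.03
side mid 172 px [186. 215.] circ 0.7662 0.1081 r 0.0193 med [0.7635 0.1162 0.0665] z 0.0212 0.0809
side mid 263 px [275. 227.] circ 0.4859 0.0986 r 0.0289 med [0.4858 0.1059 0.0368] z 0.0212 0.0671
```

View pics/w2.png

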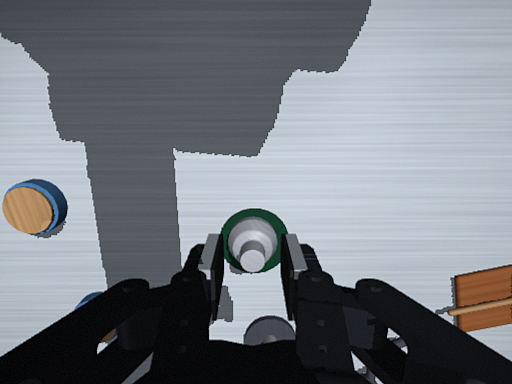

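The wrist view shows the coaster free of the holder, with the shaker lid neck at (252,258) px. The holder arm now stands at about 1.33 rad. Next I grasp the shaker lid.

Request:
send_rows([
  {"x": 0.08,"y": 0,"z": 0,"turn": 0},
  {"x": 0.161,"y": 0,"z": -0.06,"turn": 0},
  {"x": 0.161,"y": 0,"z": -0.13,"turn": 0},
  {"x": 0.161,"y": 0,"z": -0.2,"turn": 0},
  {"x": 0.161,"y": 0,"z": -0.25,"turn": 0},
  {"x": 0.161,"y": 0,"z": -0.3,"turn": 0},
  {"x": 0.161,"y": 0,"z": -0.329,"turn": 0},
  {"x": 0.161,"y": 0,"z": -0.329,"turn": 0},
  {"x": 0.161,"y": 0,"z": -0.329,"turn": 0},
], claw=0.4)

```text
clock: 6.45
tcp_pos: [0.4869, 0.0922, 0.0405]
eef_rot: [0.01, 3.141, -0.0]
contact_force: [0.7, 0.0, 0.3]
finger_gap: 0.696
finger_force: 0.0
```

Request:
send_rows([
  {"x": 0,"y": 0,"z": 0,"turn": 0},
  {"x": 0,"y": 0,"z": 0,"turn": 0},
  {"x": 0,"y": 0,"z": 0,"turn": 0},
  {"x": 0,"y": 0,"z": 0,"turn": 0},
  {"x": 0,"y": 0,"z": 0,"turn": 0},
  {"x": 0,"y": 0,"z": 0,"turn": 0},
  {"x": 0,"y": 0,"z": 0,"turn": 0},
  {"x": 0,"y": 0,"z": 0,"turn": 0},
], claw=-1)

```text
clock: 7.25
tcp_pos: [0.488, 0.0923, 0.0418]
eef_rot: [0.01, 3.139, 0.0]
contact_force: [-1.0, 1.4, 6.2]
finger_gap: 0.302
finger_force: 70.4
```

Request:
send_rows([
  {"x": 0,"y": 0,"z": 0.04,"turn": 0},
  {"x": 0,"y": 0,"z": 0.1,"turn": 0},
  {"x": 0,"y": 0,"z": 0.16,"turn": 0},
  {"x": 0,"y": 0,"z": 0.2,"turn": 0},
  {"x": 0.02,"y": -0.06,"z": 0.2,"turn": 0},
  {"x": 0.04,"y": -0.12,"z": 0.2,"turn": 0},
  {"x": 0.05,"y": -0.18,"z": 0.2,"turn": 0},
  {"x": 0.06,"y": -0.24,"z": 0.2,"turn": 0},
  {"x": 0.07,"y": -0.3,"z": 0.2,"turn": 0},
  {"x": 0.08,"y": -0.36,"z": 0.2,"turn": 0},
  {"x": 0.1,"y": -0.42,"z": 0.2,"turn": 0},
  {"x": 0.11,"y": -0.48,"z": 0.2,"turn": 0},
  {"x": 0.12,"y": -0.54,"z": 0.2,"turn": 0},
  {"x": 0.13,"y": -0.6,"z": 0.2,"turn": 0},
  {"x": 0.14,"y": -0.66,"z": 0.2,"turn": 0},
  {"x": 0.15,"y": -0.72,"z": 0.2,"turn": 0},
  {"x": 0.158,"y": -0.76,"z": 0.2,"turn": 0},
  {"x": 0.158,"y": -0.795,"z": 0.2,"turn": 0},
  {"x": 0.158,"y": -0.795,"z": 0.2,"turn": 0},
  {"x": 0.158,"y": -0.795,"z": 0.2,"turn": 0},
])

```text
clock: 9.25
tcp_pos: [0.5812, -0.3847, 0.1599]
eef_rot: [-0.011, -3.141, -0.001]
contact_force: [-0.2, 0.7, -1.3]
finger_gap: 0.302
finger_force: 69.7
```

```bash
python3 - <<'E'
from h import *
o=r.observe(); print(o['tcp_pos'],o['eef_rot'],o['finger_gap'],o['finger_force'])
p,d,w,i=cam('wrist'); save('w3',p)
p,d,w,i=cam('side'); save('s3',p[110:290,180:380].repeat(3,0).repeat(3,1))
E
```

```text
[ 0.58118603 -0.3847343   0.15986564] [-1.06021715e-02 -3.14146582e+00 -9.87152844e-04] 0.3017394797462638 69.74976730889466
```

View pics/w3.png

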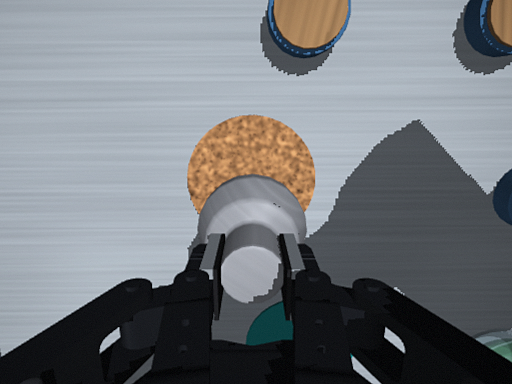

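The shaker lid is held upright over the cork mat, which is centred near (251,175) px. I'll set it down.

Request:
send_rows([
  {"x": 0,"y": 0,"z": -0.05,"turn": 0},
  {"x": 0,"y": 0,"z": -0.1,"turn": 0},
  {"x": 0,"y": 0,"z": -0.15,"turn": 0},
  {"x": 0,"y": 0,"z": -0.18,"turn": 0},
  {"x": 0,"y": 0,"z": -0.195,"turn": 0},
  {"x": 0,"y": 0,"z": -0.2,"turn": 0},
  {"x": 0,"y": 0,"z": -0.2,"turn": 0},
  {"x": 0,"y": 0,"z": -0.2,"turn": 0},
])

```text
clock: 10.15
tcp_pos: [0.5824, -0.3857, 0.0418]
eef_rot: [0.009, 3.139, -0.003]
contact_force: [-0.1, 0.3, -1.4]
finger_gap: 0.303
finger_force: 69.7
```

Request:
send_rows([
  {"x": 0,"y": 0,"z": -0.003,"turn": 0},
  {"x": 0,"y": 0,"z": -0.005,"turn": 0},
  {"x": 0,"y": 0,"z": -0.005,"turn": 0},
  {"x": 0,"y": 0,"z": -0.005,"turn": 0},
])

```text
clock: 10.55
tcp_pos: [0.5821, -0.3857, 0.0389]
eef_rot: [0.01, 3.14, -0.003]
contact_force: [-0.8, 1.0, 5.1]
finger_gap: 0.304
finger_force: 70.9
```

Request:
send_rows([
  {"x": 0,"y": 0,"z": 0,"turn": 0},
  {"x": 0,"y": 0,"z": 0,"turn": 0},
  {"x": 0,"y": 0,"z": 0,"turn": 0},
  {"x": 0,"y": 0,"z": 0,"turn": 0},
  {"x": 0,"y": 0,"z": 0,"turn": 0},
], claw=0.2)

```text
clock: 11.05
tcp_pos: [0.5813, -0.3847, 0.0367]
eef_rot: [-0.009, -3.141, -0.0]
contact_force: [-0.1, 1.2, -0.1]
finger_gap: 0.597
finger_force: 0.0
```

Request:
send_rows([
  {"x": 0,"y": 0,"z": 0.04,"turn": 0},
  {"x": 0,"y": 0,"z": 0.1,"turn": 0},
  {"x": 0,"y": 0,"z": 0.16,"turn": 0},
  {"x": 0,"y": 0,"z": 0.22,"turn": 0},
  {"x": -0.1,"y": 0,"z": 0.22,"turn": 0},
  {"x": -0.2,"y": 0,"z": 0.22,"turn": 0},
  {"x": -0.2,"y": 0,"z": 0.22,"turn": 0},
  {"x": -0.2,"y": 0,"z": 0.22,"turn": 0},
], claw=-1)

```text
clock: 11.85
tcp_pos: [0.459, -0.3848, 0.1688]
eef_rot: [-0.013, -3.141, -0.001]
contact_force: [0.6, -0.8, -0.9]
finger_gap: -0.001
finger_force: 0.0
```

```bash
python3 - <<'E'
from h import *
o=r.observe(); print(o['tcp_pos'],o['eef_rot'],o['finger_gap'])
from seg import measure
p,d,w,i=cam('wrist'); measure(p,w,'w'); save('w4',p)
p,d,w,i=cam('top'); measure(p,w,'t')
E
```

```text
[ 0.4590237  -0.38483973  0.16877805] [-1.34525573e-02 -3.14052441e+00 -9.34494566e-04] -0.0010241765149756543
w wood 2857 px [486. 161.] circ 0.4479 -0.162 r 0.0406 med [ 0.4425 -0.1745  0.0286] z 0.0271 0.03
w wood 3103 px [302. 162.] circ 0.4436 -0.3387 r 0.03 med [ 0.4419 -0.3393  0.0286] z 0.0271 0.03
w wood 484 px [213. 259.] circ 0.5156 -0.4184 r 0.0721 med [ 0.5502 -0.4271  0.0035] z 0.002 0.189
w wood 675 px [292. 263.] circ 0.516 -0.3479 r 0.0719 med [ 0.5567 -0.3415  0.0035] z 0.0021 0.1767
w wood 29 px [208. 278.] circ 0.5742 -0.4338 r 0.0062 med [ 0.5732 -0.4334  0.0037] z 0.0025 0.005
w blue 662 px [292. 148.] circ 0.4421 -0.3395 r 0.033 med [ 0.4246 -0.354   0.0222] z 0.0168 0.0264
w blue 1325 px [457. 152.] circ 0.4422 -0.1738 r 0.0327 med [ 0.4333 -0.1984  0.0206] z 0.005 0.0239
w blue 1144 px [485. 293.] circ 0.5984 -0.1193 r 0.0325 med [ 0.5832 -0.1417  0.0167] z 0.0046 0.0234
w high 1609 px [251. 251.] circ 0.4536 -0.385 r 0.0138 med [ 0.4494 -0.3852  0.1889] z 0.1743 0.1994
w grip 209 px [251. 247.] circ 0.4489 -0.385 r 0.0017 med [ 0.449  -0.3852  0.1885] z 0.17
[... 2090 characters left out ...]
.0488
t mid 1705 px [318. 118.] circ 0.7926 -0.1214 r 0.066 med [ 0.7965 -0.1235  0.0453] z 0.0238 0.0641
t mid 191 px [234. 128.] circ 0.7657 0.107 r 0.0177 med [0.7613 0.1063 0.0784] z 0.0213 0.0822
t mid 439 px [317. 190.] circ 0.5978 -0.1144 r 0.0329 med [ 0.5969 -0.113   0.0287] z 0.0204 0.0324
t mid 365 px [417. 194.] circ 0.5794 -0.3834 r 0.0288 med [ 0.5767 -0.375   0.0365] z 0.0213 0.0669
t mid 474 px [404. 247.] circ 0.4406 -0.3372 r 0.0333 med [ 0.4403 -0.3351  0.0281] z 0.0206 0.0319
t mid 468 px [341. 248.] circ 0.4404 -0.1702 r 0.0328 med [ 0.4408 -0.169   0.0279] z 0.0208 0.0317
t mid 503 px [396. 287.] circ 0.3366 -0.3091 r 0.0332 med [ 0.3378 -0.3071  0.0295] z 0.0204 0.0334
```

View pics/w4.png

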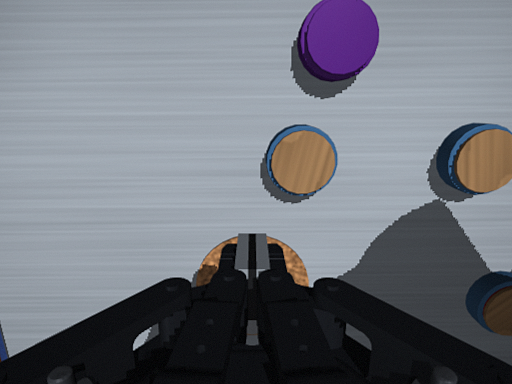

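The shaker lid stands on the mat, and tin3 is at (302,162) px, which gives (0.4415, -0.338). With the fingers shut I press its lid.

Request:
send_rows([
  {"x": -0.029,"y": 0.04,"z": -0.05,"turn": 0},
  {"x": -0.029,"y": 0.078,"z": -0.11,"turn": 0},
  {"x": -0.029,"y": 0.078,"z": -0.17,"turn": 0},
  {"x": -0.029,"y": 0.078,"z": -0.21,"turn": 0},
  {"x": -0.029,"y": 0.078,"z": -0.225,"turn": 0},
  {"x": -0.029,"y": 0.078,"z": -0.235,"turn": 0},
  {"x": -0.029,"y": 0.078,"z": -0.24,"turn": 0},
  {"x": -0.029,"y": 0.078,"z": -0.245,"turn": 0},
  {"x": -0.029,"y": 0.078,"z": -0.248,"turn": 0},
  {"x": -0.029,"y": 0.078,"z": -0.248,"turn": 0},
  {"x": -0.029,"y": 0.078,"z": -0.248,"turn": 0},
])

```text
clock: 13.05
tcp_pos: [0.4451, -0.3383, 0.0238]
eef_rot: [0.008, 3.141, 0.0]
contact_force: [-8.0, 8.8, 20.6]
finger_gap: 0.0
finger_force: 9.9
```

Request:
send_rows([
  {"x": 0,"y": 0,"z": 0.04,"turn": 0},
  {"x": 0,"y": 0,"z": 0.08,"turn": 0},
  {"x": 0,"y": 0.07,"z": 0.08,"turn": 0},
  {"x": 0,"y": 0.14,"z": 0.08,"turn": 0},
  {"x": 0,"y": 0.21,"z": 0.08,"turn": 0},
  {"x": 0,"y": 0.278,"z": 0.08,"turn": 0},
  {"x": 0,"y": 0.278,"z": 0.06,"turn": 0},
  {"x": 0,"y": 0.278,"z": 0.04,"turn": 0},
  {"x": 0,"y": 0.278,"z": 0.025,"turn": 0},
  {"x": 0,"y": 0.278,"z": 0.015,"turn": 0},
  {"x": 0,"y": 0.278,"z": 0.01,"turn": 0},
  {"x": 0,"y": 0.278,"z": 0.005,"turn": 0},
  {"x": 0,"y": 0.278,"z": 0,"turn": 0},
  {"x": 0,"y": 0.278,"z": 0,"turn": 0},
  {"x": 0,"y": 0.278,"z": 0,"turn": 0},
])

```text
clock: 14.55
tcp_pos: [0.4445, -0.1725, 0.0237]
eef_rot: [-0.01, -3.14, -0.0]
contact_force: [-14.0, 6.8, 36.6]
finger_gap: -0.001
finger_force: 18.3
```

Request:
send_rows([
  {"x": 0,"y": 0,"z": 0.04,"turn": 0},
  {"x": 0,"y": 0,"z": 0.08,"turn": 0},
  {"x": 0.07,"y": 0.03,"z": 0.08,"turn": 0},
  {"x": 0.14,"y": 0.06,"z": 0.08,"turn": 0},
  {"x": 0.21,"y": 0.09,"z": 0.08,"turn": 0},
  {"x": 0.261,"y": 0.0925,"z": 0.08,"turn": 0},
  {"x": 0.261,"y": 0.0925,"z": 0.06,"turn": 0},
  {"x": 0.261,"y": 0.0925,"z": 0.04,"turn": 0},
  {"x": 0.261,"y": 0.0925,"z": 0.025,"turn": 0},
  {"x": 0.261,"y": 0.0925,"z": 0.015,"turn": 0},
  {"x": 0.261,"y": 0.0925,"z": 0.01,"turn": 0},
  {"x": 0.261,"y": 0.0925,"z": 0.006,"turn": 0},
  {"x": 0.261,"y": 0.0925,"z": 0.003,"turn": 0},
  {"x": 0.261,"y": 0.0925,"z": 0.003,"turn": 0},
])

```text
clock: 15.95
tcp_pos: [0.5988, -0.1159, 0.0239]
eef_rot: [-0.01, -3.137, -0.001]
contact_force: [-12.0, 2.4, 19.6]
finger_gap: -0.001
finger_force: 9.5
```

Request:
send_rows([
  {"x": 0,"y": 0,"z": 0.08,"turn": 0},
  {"x": -0.07,"y": 0.04,"z": 0.15,"turn": 0},
  {"x": -0.14,"y": 0.08,"z": 0.22,"turn": 0},
  {"x": -0.21,"y": 0.12,"z": 0.28,"turn": 0},
  {"x": -0.28,"y": 0.14,"z": 0.34,"turn": 0},
  {"x": -0.3,"y": 0.14,"z": 0.4,"turn": 0},
  {"x": -0.3,"y": 0.14,"z": 0.45,"turn": 0},
  {"x": -0.3,"y": 0.14,"z": 0.45,"turn": 0},
  {"x": -0.3,"y": 0.14,"z": 0.45,"turn": 0},
  {"x": -0.3,"y": 0.14,"z": 0.45,"turn": 0},
], claw=1)

```text
clock: 16.95
tcp_pos: [0.4199, -0.0318, 0.2904]
eef_rot: [-0.011, -3.14, -0.001]
contact_force: [0.2, 1.1, -0.8]
finger_gap: 1.004
finger_force: 0.0
```

```bash
cat > fit.py <<'E'
from h import *
from scipy.optimize import least_squares
def fit(w,m,R):
    "circle of known radius to outline of mask pixels"
    c,_=cv2.findContours(m.astype(np.uint8),cv2.RETR_EXTERNAL,cv2.CHAIN_APPROX_NONE)
    k=max(c,key=cv2.contourArea)[:,0]; q=w[k[:,1],k[:,0],:2]; q=q[~np.isnan(q[:,0])]
    s=least_squares(lambda a:np.hypot(*(q-a[:2]).T)-a[2],[*np.nanmedian(q,0),R],loss='soft_l1',f_scale=.001)
    return s.x
def tins(p,w,guess,tag):
    for g in guess:
        near=np.hypot(w[...,0]-g[0],w[...,1]-g[1])<.045
        hsv=cv2.cvtColor(p,cv2.COLOR_RGB2HSV).astype(int)
        lid=near&(hsv[...,0]<22)&(hsv[...,1]>80)&(w[...,2]>g[2]-.008)
        top=near&(w[...,2]>g[2]-.006)&(w[...,2]<g[2]+.02)
        if lid.sum()>100: print(tag,g,'lid',fit(w,lid,.029).round(4),np.nanmedian(w[lid],0)[2].round(4))
        if top.sum()>100: print(tag,g,'tin',fit(w,top,.033).round(4))
def coaster(p,w,tag):
    near=np.hypot(w[...,0]-.492,w[...,1]-.094)<.075
    hsv=cv2.cvtColor(p,cv2.COLOR_RGB2HSV).astype(int)
    m=near&(hsv[...,0]>60)&(hsv[...,0]<90)&(hsv[...,1]>60)&(w[...,2]<.03)
    print(tag,'coaster',fit(w,m,.045).round(4),np.nanmedian(w[m],0).round(4),m.sum())
G=[(.598,-.115,.024),(.4415,-.171,.024),(.4415,-.338,.024)]
E
python3 - <<'E'
from fit import *
o=r.observe(); print(o['tcp_pos'],o['eef_rot'])
for n in ['wrist','top','side']:
    p,d,w,i=cam(n); np.savez(n+'5.npz',p=p,w=w)
    tins(p,w,G,n); coaster(p,w,n)
    if n=='wrist': save('w5',p)
E
```

```text
[ 0.41994012 -0.03179396  0.29037801] [-1.05111474e-02 -3.13961838e+00 -1.10813219e-03]
wrist (0.598, -0.115, 0.024) lid [ 0.5996 -0.1155  0.0275] 0.0243
wrist (0.598, -0.115, 0.024) tin [ 0.5992 -0.1159  0.0321]
wrist (0.4415, -0.171, 0.024) lid [ 0.4423 -0.1716  0.0276] 0.0243
wrist (0.4415, -0.171, 0.024) tin [ 0.4417 -0.1719  0.0321]
wrist (0.4415, -0.338, 0.024) lid [ 0.4423 -0.3379  0.0274] 0.0245
wrist (0.4415, -0.338, 0.024) tin [ 0.4419 -0.3375  0.0316]
wrist coaster [0.4933 0.0936 0.044 ] [0.4918 0.0935 0.0064] 2973
top (0.598, -0.115, 0.024) lid [ 0.5985 -0.1152  0.0256] 0.0238
top (0.598, -0.115, 0.024) tin [ 0.5979 -0.114   0.0315]
top (0.4415, -0.338, 0.024) lid [ 0.441  -0.3389  0.0258] 0.0241
top (0.4415, -0.338, 0.024) tin [ 0.4407 -0.3383  0.0312]
top coaster [0.4921 0.094  0.0427] [0.4917 0.094  0.0061] 820
side (0.598, -0.115, 0.024) tin [ 0.5982 -0.1113  0.03  ]
side (0.4415, -0.171, 0.024) tin [ 0.4414 -0.1681  0.0293]
side (0.4415, -0.338, 0.024) tin [ 0.4409 -0.3334  0.0298]
side coaster [0.4899 0.0945 0.0356] [0.4755 0.1027 0.004 ] 103
```

View pics/w5.png

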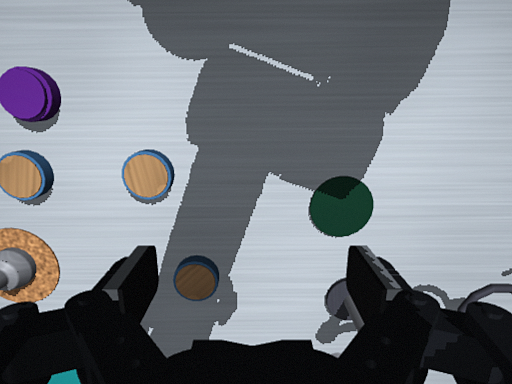

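The wrist view shows all three lids home, with lid tops at about 24 mm and no red visible. The coaster is free at (341,206) px. Next is tin2.

Request:
send_rows([
  {"x": 0.037,"y": -0.08,"z": -0.05,"turn": 0},
  {"x": 0.037,"y": -0.16,"z": -0.1,"turn": 0},
  {"x": 0.037,"y": -0.233,"z": -0.15,"turn": 0},
  {"x": 0.037,"y": -0.233,"z": -0.22,"turn": 0},
  {"x": 0.037,"y": -0.233,"z": -0.29,"turn": 0},
  {"x": 0.037,"y": -0.233,"z": -0.36,"turn": 0},
  {"x": 0.037,"y": -0.233,"z": -0.4,"turn": 0},
  {"x": 0.037,"y": -0.233,"z": -0.44,"turn": 0},
  {"x": 0.037,"y": -0.233,"z": -0.47,"turn": 0},
  {"x": 0.037,"y": -0.233,"z": -0.482,"turn": 0},
  {"x": 0.037,"y": -0.233,"z": -0.482,"turn": 0},
])

```text
clock: 18.2
tcp_pos: [0.4415, -0.1706, 0.0011]
eef_rot: [-0.01, -3.138, -0.004]
contact_force: [0.7, 0.4, 1.2]
finger_gap: 1.005
finger_force: 0.0
```

Request:
send_rows([
  {"x": 0,"y": 0,"z": 0,"turn": 0},
  {"x": 0,"y": 0,"z": 0,"turn": 0},
  {"x": 0,"y": 0,"z": 0,"turn": 0},
  {"x": 0,"y": 0,"z": 0,"turn": 0},
  {"x": 0,"y": 0,"z": 0,"turn": 0},
], claw=-1)

```text
clock: 18.7
tcp_pos: [0.4439, -0.1723, 0.0042]
eef_rot: [0.009, 3.139, -0.003]
contact_force: [-1.6, -0.2, 6.9]
finger_gap: 0.743
finger_force: 66.1
```

Request:
send_rows([
  {"x": 0,"y": 0,"z": 0.03,"turn": 0},
  {"x": 0,"y": 0,"z": 0.06,"turn": 0},
  {"x": 0,"y": 0.05,"z": 0.08,"turn": 0},
  {"x": 0.02,"y": 0.11,"z": 0.08,"turn": 0},
  {"x": 0.04,"y": 0.17,"z": 0.08,"turn": 0},
  {"x": 0.06,"y": 0.23,"z": 0.08,"turn": 0},
  {"x": 0.08,"y": 0.29,"z": 0.08,"turn": 0},
  {"x": 0.084,"y": 0.35,"z": 0.08,"turn": 0},
  {"x": 0.084,"y": 0.41,"z": 0.08,"turn": 0},
  {"x": 0.084,"y": 0.443,"z": 0.08,"turn": 0},
  {"x": 0.084,"y": 0.443,"z": 0.05,"turn": 0},
  {"x": 0.084,"y": 0.443,"z": 0.03,"turn": 0},
  {"x": 0.084,"y": 0.443,"z": 0.02,"turn": 0},
  {"x": 0.084,"y": 0.443,"z": 0.02,"turn": 0},
  {"x": 0.084,"y": 0.443,"z": 0.02,"turn": 0},
])

```text
clock: 20.2
tcp_pos: [0.4934, 0.0938, 0.0149]
eef_rot: [0.011, 3.141, -0.0]
contact_force: [0.8, 0.3, -0.4]
finger_gap: 0.746
finger_force: 66.4
```

```bash
python3 - <<'E'
from fit import *
o=r.observe(); print(o['tcp_pos'],o['eef_rot'],o['finger_gap'],o['contact_force'])
for n in ['wrist','side']:
    p,d,w,i=cam(n); tins(p,w,[(.4925,.0938,.04)],n)
    if n=='wrist': save('w6',p)
E
```

```text
[0.49339821 0.09381275 0.01491555] [ 1.08675111e-02  3.14140564e+00 -4.22008904e-05] 0.7455179540862233 [ 0.82783099  0.29946893 -0.43836535]
wrist (0.4925, 0.0938, 0.04) lid [0.4922 0.0937 0.0283] 0.0349
wrist (0.4925, 0.0938, 0.04) tin [0.4921 0.0935 0.0284]
```

View pics/w6.png

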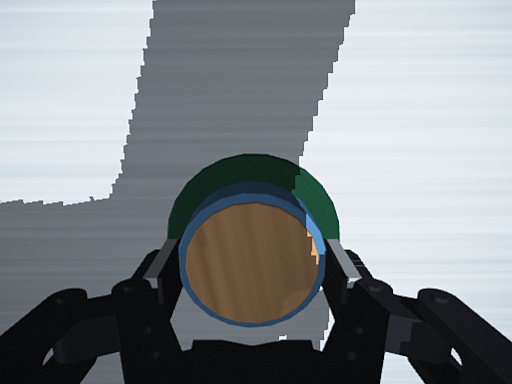

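The tin is held level and centred over the coaster, about 5 mm above it. I'll lower and release it.

Request:
send_rows([
  {"x": 0,"y": 0,"z": -0.005,"turn": 0},
  {"x": 0,"y": 0,"z": -0.009,"turn": 0},
  {"x": 0,"y": 0,"z": -0.009,"turn": 0},
  {"x": 0,"y": 0,"z": -0.009,"turn": 0},
])

```text
clock: 20.7
tcp_pos: [0.4937, 0.0941, 0.0103]
eef_rot: [0.009, 3.141, -0.001]
contact_force: [-3.6, 0.1, 7.4]
finger_gap: 0.745
finger_force: 67.1
```

Request:
send_rows([
  {"x": 0,"y": 0,"z": 0,"turn": 0},
  {"x": 0,"y": 0,"z": 0,"turn": 0},
  {"x": 0,"y": 0,"z": 0,"turn": 0},
  {"x": 0,"y": 0,"z": 0,"turn": 0},
], claw=1)

```text
clock: 21.1
tcp_pos: [0.4931, 0.0943, 0.0092]
eef_rot: [-0.01, -3.141, -0.0]
contact_force: [1.0, -0.6, -0.1]
finger_gap: 0.998
finger_force: 0.0
```

Request:
send_rows([
  {"x": 0,"y": 0,"z": 0.04,"turn": 0},
  {"x": 0,"y": 0,"z": 0.1,"turn": 0},
  {"x": 0,"y": 0,"z": 0.16,"turn": 0},
  {"x": 0,"y": 0,"z": 0.24,"turn": 0},
  {"x": -0.08,"y": -0.08,"z": 0.3,"turn": 0},
  {"x": -0.11,"y": -0.16,"z": 0.36,"turn": 0},
  {"x": -0.11,"y": -0.2,"z": 0.42,"turn": 0},
  {"x": -0.11,"y": -0.2,"z": 0.45,"turn": 0},
  {"x": -0.11,"y": -0.2,"z": 0.45,"turn": 0},
  {"x": -0.11,"y": -0.2,"z": 0.45,"turn": 0},
])

```text
clock: 22.1
tcp_pos: [0.4276, -0.0262, 0.2801]
eef_rot: [0.012, 3.139, -0.001]
contact_force: [0.3, 0.5, -0.6]
finger_gap: 1.0
finger_force: 0.0
```

```bash
python3 - <<'E'
from fit import *
o=r.observe(); print(o['tcp_pos'],o['eef_rot'])
for n in ['wrist','top']:
    p,d,w,i=cam(n); tins(p,w,[(.4925,.0938,.03)]+G[:1]+G[2:],n); coaster(p,w,n)
E
```

```text
[ 0.42759199 -0.02619989  0.28010077] [ 1.15163522e-02  3.13933420e+00 -8.94708636e-04]
wrist (0.4925, 0.0938, 0.03) lid [0.4923 0.0936 0.0277] 0.0301
wrist (0.4925, 0.0938, 0.03) tin [0.4919 0.093  0.0322]
wrist (0.598, -0.115, 0.024) lid [ 0.5996 -0.1154  0.0275] 0.0243
wrist (0.598, -0.115, 0.024) tin [ 0.599  -0.1158  0.0321]
wrist (0.4415, -0.338, 0.024) lid [ 0.443  -0.3339  0.0246] 0.0244
wrist (0.4415, -0.338, 0.024) tin [ 0.4428 -0.333   0.0285]
wrist coaster [0.4927 0.0938 0.0425] [0.4726 0.0751 0.0063] 981
top (0.4925, 0.0938, 0.03) lid [0.4915 0.094  0.026 ] 0.03
top (0.4925, 0.0938, 0.03) tin [0.4908 0.0951 0.0317]
top (0.598, -0.115, 0.024) lid [ 0.5984 -0.1151  0.0255] 0.0239
top (0.598, -0.115, 0.024) tin [ 0.5979 -0.1139  0.0314]
top (0.4415, -0.338, 0.024) lid [ 0.4408 -0.3381  0.0263] 0.0238
top (0.4415, -0.338, 0.024) tin [ 0.4405 -0.337   0.0317]
top coaster [0.4922 0.0942 0.0427] [0.4887 0.0917 0.006 ] 298
```

Request:
send_rows([
  {"x": 0.07,"y": -0.05,"z": -0.05,"turn": 0},
  {"x": 0.14,"y": -0.1,"z": -0.1,"turn": 0},
  {"x": 0.21,"y": -0.149,"z": -0.15,"turn": 0},
  {"x": 0.286,"y": -0.149,"z": -0.2,"turn": 0},
  {"x": 0.286,"y": -0.149,"z": -0.27,"turn": 0},
  {"x": 0.286,"y": -0.149,"z": -0.34,"turn": 0},
  {"x": 0.286,"y": -0.149,"z": -0.39,"turn": 0},
  {"x": 0.286,"y": -0.149,"z": -0.43,"turn": 0},
  {"x": 0.286,"y": -0.149,"z": -0.455,"turn": 0},
  {"x": 0.286,"y": -0.149,"z": -0.465,"turn": 0},
  {"x": 0.286,"y": -0.149,"z": -0.465,"turn": 0},
  {"x": 0.286,"y": -0.149,"z": -0.465,"turn": 0},
])

```text
clock: 23.4
tcp_pos: [0.5999, -0.1154, 0.0017]
eef_rot: [0.009, 3.139, -0.001]
contact_force: [-0.3, 0.2, 0.2]
finger_gap: 1.002
finger_force: 0.0
```

Request:
send_rows([
  {"x": 0,"y": 0,"z": 0,"turn": 0},
  {"x": 0,"y": 0,"z": 0,"turn": 0},
  {"x": 0,"y": 0,"z": 0,"turn": 0},
  {"x": 0,"y": 0,"z": 0,"turn": 0},
  {"x": 0,"y": 0,"z": 0,"turn": 0},
], claw=-1)

```text
clock: 23.9
tcp_pos: [0.6004, -0.1157, 0.0025]
eef_rot: [0.01, 3.138, -0.002]
contact_force: [-0.8, 0.3, 6.3]
finger_gap: 0.745
finger_force: 66.5
```

Request:
send_rows([
  {"x": 0,"y": 0,"z": 0.04,"turn": 0},
  {"x": 0,"y": 0,"z": 0.08,"turn": 0},
  {"x": 0,"y": 0,"z": 0.12,"turn": 0},
  {"x": -0.03,"y": 0.06,"z": 0.12,"turn": 0},
  {"x": -0.06,"y": 0.12,"z": 0.12,"turn": 0},
  {"x": -0.09,"y": 0.18,"z": 0.12,"turn": 0},
  {"x": -0.12,"y": 0.24,"z": 0.12,"turn": 0},
  {"x": -0.15,"y": 0.3,"z": 0.12,"turn": 0},
  {"x": -0.178,"y": 0.349,"z": 0.12,"turn": 0},
  {"x": -0.178,"y": 0.349,"z": 0.12,"turn": 0},
  {"x": -0.178,"y": 0.349,"z": 0.1,"turn": 0},
  {"x": -0.178,"y": 0.349,"z": 0.08,"turn": 0},
  {"x": -0.178,"y": 0.349,"z": 0.065,"turn": 0},
  {"x": -0.178,"y": 0.349,"z": 0.06,"turn": 0},
  {"x": -0.178,"y": 0.349,"z": 0.06,"turn": 0},
])

```text
clock: 25.4
tcp_pos: [0.4915, 0.0937, 0.0353]
eef_rot: [-0.011, -3.14, -0.0]
contact_force: [-1.0, -0.7, -1.2]
finger_gap: 0.748
finger_force: 66.5
```

```bash
python3 - <<'E'
from fit import *
o=r.observe(); print(o['tcp_pos'],o['eef_rot'],o['finger_gap'],o['contact_force'])
for n in ['wrist']:
    p,d,w,i=cam(n); tins(p,w,[(.4925,.0938,.06)],n); save('w7',p)
E
```

```text
[0.49149495 0.09370519 0.03525965] [-1.11743025e-02 -3.13959138e+00 -7.44498550e-05] 0.747786107615468 [-0.96082297 -0.7353439  -1.21678277]
wrist (0.4925, 0.0938, 0.06) lid [0.4917 0.0936 0.0283] 0.057
wrist (0.4925, 0.0938, 0.06) tin [0.4915 0.0935 0.0331]
```

View pics/w7.png

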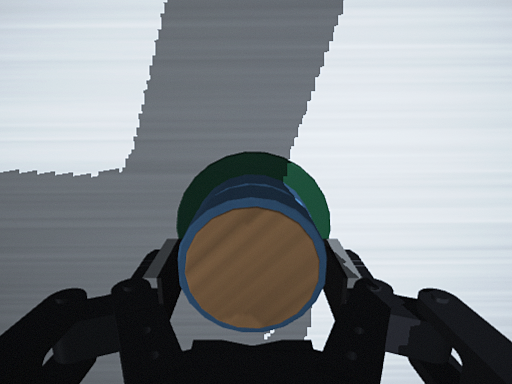

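The second tin is held level right above the first, about 3 mm up. I'll set it down.

Request:
send_rows([
  {"x": 0.001,"y": 0,"z": -0.003,"turn": 0},
  {"x": 0.001,"y": 0,"z": -0.006,"turn": 0},
  {"x": 0.001,"y": 0,"z": -0.006,"turn": 0},
  {"x": 0.001,"y": 0,"z": -0.006,"turn": 0},
])

```text
clock: 25.85
tcp_pos: [0.4926, 0.0943, 0.0328]
eef_rot: [0.009, 3.141, -0.0]
contact_force: [-0.1, 0.3, -1.2]
finger_gap: 0.748
finger_force: 66.5
```

Request:
send_rows([
  {"x": 0,"y": 0,"z": 0,"turn": 0},
  {"x": 0,"y": 0,"z": 0,"turn": 0},
  {"x": 0,"y": 0,"z": 0,"turn": 0},
  {"x": 0,"y": 0,"z": 0,"turn": 0},
], claw=1)

```text
clock: 26.25
tcp_pos: [0.4927, 0.0943, 0.0328]
eef_rot: [0.009, 3.141, -0.0]
contact_force: [0.2, 0.5, 0.9]
finger_gap: 1.002
finger_force: 0.0
```

Request:
send_rows([
  {"x": 0,"y": 0,"z": 0.04,"turn": 0},
  {"x": 0,"y": 0,"z": 0.1,"turn": 0},
  {"x": 0,"y": 0,"z": 0.16,"turn": 0},
  {"x": 0,"y": 0,"z": 0.24,"turn": 0},
  {"x": -0.08,"y": -0.08,"z": 0.3,"turn": 0},
  {"x": -0.11,"y": -0.16,"z": 0.36,"turn": 0},
  {"x": -0.11,"y": -0.22,"z": 0.4,"turn": 0},
  {"x": -0.11,"y": -0.3,"z": 0.4,"turn": 0},
  {"x": -0.11,"y": -0.34,"z": 0.4,"turn": 0},
  {"x": -0.11,"y": -0.34,"z": 0.4,"turn": 0},
  {"x": -0.11,"y": -0.34,"z": 0.4,"turn": 0},
])

```text
clock: 27.35
tcp_pos: [0.4264, -0.1103, 0.2727]
eef_rot: [0.014, 3.142, 0.001]
contact_force: [0.0, 0.5, -0.1]
finger_gap: 0.998
finger_force: 0.0
```

```bash
python3 - <<'E'
from fit import *
o=r.observe(); print(o['tcp_pos'],o['eef_rot'])
for n in ['wrist','top']:
    p,d,w,i=cam(n); tins(p,w,[(.4925,.0938,.054)]+G[2:],n)
E
```

```text
[ 0.42639184 -0.11034473  0.27268249] [1.36953192e-02 3.14152881e+00 8.26375107e-04]
wrist (0.4925, 0.0938, 0.054) lid [0.4926 0.0936 0.0276] 0.054
wrist (0.4925, 0.0938, 0.054) tin [0.4923 0.0929 0.0322]
wrist (0.4415, -0.338, 0.024) lid [ 0.4422 -0.3384  0.0277] 0.0244
wrist (0.4415, -0.338, 0.024) tin [ 0.4417 -0.3388  0.0322]
top (0.4925, 0.0938, 0.054) lid [0.4917 0.0941 0.0259] 0.0538
top (0.4925, 0.0938, 0.054) tin [0.4912 0.0949 0.0316]
```

Request:
send_rows([
  {"x": 0.026,"y": -0.08,"z": -0.04,"turn": 0},
  {"x": 0.026,"y": -0.16,"z": -0.08,"turn": 0},
  {"x": 0.026,"y": -0.24,"z": -0.12,"turn": 0},
  {"x": 0.026,"y": -0.32,"z": -0.16,"turn": 0},
  {"x": 0.026,"y": -0.38,"z": -0.2,"turn": 0},
  {"x": 0.026,"y": -0.38,"z": -0.27,"turn": 0},
  {"x": 0.026,"y": -0.38,"z": -0.33,"turn": 0},
  {"x": 0.026,"y": -0.38,"z": -0.38,"turn": 0},
  {"x": 0.026,"y": -0.38,"z": -0.42,"turn": 0},
  {"x": 0.026,"y": -0.38,"z": -0.445,"turn": 0},
  {"x": 0.026,"y": -0.38,"z": -0.4525,"turn": 0},
  {"x": 0.026,"y": -0.38,"z": -0.4525,"turn": 0},
  {"x": 0.026,"y": -0.38,"z": -0.4525,"turn": 0},
])

```text
clock: 28.75
tcp_pos: [0.4432, -0.3383, 0.0026]
eef_rot: [0.008, 3.14, -0.003]
contact_force: [0.2, 0.0, 0.8]
finger_gap: 0.995
finger_force: 0.0
```

Request:
send_rows([
  {"x": 0,"y": 0,"z": 0,"turn": 0},
  {"x": 0,"y": 0,"z": 0,"turn": 0},
  {"x": 0,"y": 0,"z": 0,"turn": 0},
  {"x": 0,"y": 0,"z": 0,"turn": 0},
  {"x": 0,"y": 0,"z": 0,"turn": 0},
], claw=-1)

```text
clock: 29.25
tcp_pos: [0.4432, -0.3389, 0.0032]
eef_rot: [0.01, 3.139, -0.004]
contact_force: [-1.2, 1.4, 7.0]
finger_gap: 0.749
finger_force: 65.9
```

Request:
send_rows([
  {"x": 0,"y": 0,"z": 0.04,"turn": 0},
  {"x": 0,"y": 0,"z": 0.1,"turn": 0},
  {"x": 0,"y": 0.03,"z": 0.16,"turn": 0},
  {"x": 0.01,"y": 0.1,"z": 0.16,"turn": 0},
  {"x": 0.02,"y": 0.17,"z": 0.16,"turn": 0},
  {"x": 0.03,"y": 0.24,"z": 0.16,"turn": 0},
  {"x": 0.04,"y": 0.31,"z": 0.16,"turn": 0},
  {"x": 0.05,"y": 0.38,"z": 0.16,"turn": 0},
  {"x": 0.06,"y": 0.45,"z": 0.16,"turn": 0},
  {"x": 0.07,"y": 0.52,"z": 0.16,"turn": 0},
  {"x": 0.08,"y": 0.59,"z": 0.16,"turn": 0},
  {"x": 0.084,"y": 0.66,"z": 0.16,"turn": 0},
  {"x": 0.084,"y": 0.7,"z": 0.16,"turn": 0},
  {"x": 0.084,"y": 0.72,"z": 0.16,"turn": 0},
  {"x": 0.084,"y": 0.72,"z": 0.16,"turn": 0},
  {"x": 0.084,"y": 0.72,"z": 0.14,"turn": 0},
  {"x": 0.084,"y": 0.72,"z": 0.12,"turn": 0},
  {"x": 0.084,"y": 0.72,"z": 0.11,"turn": 0},
  {"x": 0.084,"y": 0.72,"z": 0.105,"turn": 0},
  {"x": 0.084,"y": 0.72,"z": 0.105,"turn": 0},
])

```text
clock: 31.25
tcp_pos: [0.4921, 0.0938, 0.0634]
eef_rot: [-0.011, -3.14, -0.0]
contact_force: [0.3, -1.3, -1.5]
finger_gap: 0.742
finger_force: 66.6
```

```bash
python3 - <<'E'
from fit import *
o=r.observe(); print(o['tcp_pos'],o['eef_rot'],o['finger_gap'],o['contact_force'])
for n in ['wrist']:
    p,d,w,i=cam(n); tins(p,w,[(.4925,.0938,.085)],n); save('w8',p)
E
```

```text
[0.49206019 0.09380124 0.06337842] [-1.07702723e-02 -3.14000765e+00 -5.25781767e-07] 0.7415456677835958 [ 0.29987716 -1.32439867 -1.53099414]
wrist (0.4925, 0.0938, 0.085) lid [0.4913 0.0937 0.0283] 0.0845
wrist (0.4925, 0.0938, 0.085) tin [0.4911 0.0936 0.0331]
```

View pics/w8.png

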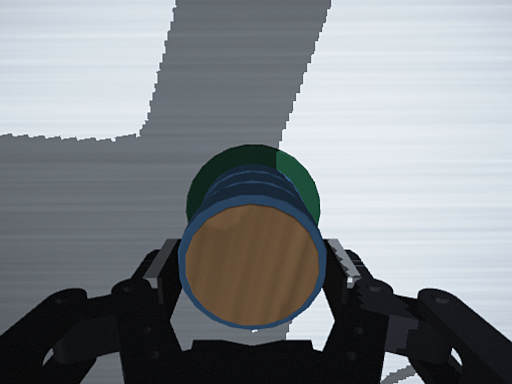

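The third tin is held level about 6.5 mm above the pile. I'll lower it with a small x correction.

Request:
send_rows([
  {"x": 0.0015,"y": 0,"z": -0.004,"turn": 0},
  {"x": 0.0015,"y": 0,"z": -0.008,"turn": 0},
  {"x": 0.0015,"y": 0,"z": -0.011,"turn": 0},
  {"x": 0.0015,"y": 0,"z": -0.011,"turn": 0},
  {"x": 0.0015,"y": 0,"z": -0.011,"turn": 0},
])

```text
clock: 31.8
tcp_pos: [0.4935, 0.0943, 0.0576]
eef_rot: [-0.009, -3.142, -0.0]
contact_force: [0.7, 0.1, -1.7]
finger_gap: 0.744
finger_force: 66.6
```

Request:
send_rows([
  {"x": 0,"y": 0,"z": 0,"turn": 0},
  {"x": 0,"y": 0,"z": 0,"turn": 0},
  {"x": 0,"y": 0,"z": 0,"turn": 0},
  {"x": 0,"y": 0,"z": 0,"turn": 0},
], claw=1)

```text
clock: 32.2
tcp_pos: [0.4936, 0.0942, 0.0578]
eef_rot: [0.01, 3.141, -0.0]
contact_force: [0.6, -0.7, 0.1]
finger_gap: 1.001
finger_force: 0.0
```

Request:
send_rows([
  {"x": 0,"y": 0,"z": 0.04,"turn": 0},
  {"x": 0,"y": 0,"z": 0.1,"turn": 0},
  {"x": 0,"y": 0,"z": 0.16,"turn": 0},
  {"x": 0,"y": 0,"z": 0.24,"turn": 0},
  {"x": -0.08,"y": -0.05,"z": 0.3,"turn": 0},
  {"x": -0.13,"y": -0.1,"z": 0.36,"turn": 0},
  {"x": -0.13,"y": -0.15,"z": 0.4,"turn": 0},
  {"x": -0.13,"y": -0.15,"z": 0.4,"turn": 0},
  {"x": -0.13,"y": -0.15,"z": 0.4,"turn": 0},
])

```text
clock: 33.1
tcp_pos: [0.416, 0.0034, 0.2988]
eef_rot: [0.013, 3.138, -0.001]
contact_force: [-0.3, 0.7, -0.7]
finger_gap: 1.001
finger_force: 0.0
```

```bash
python3 - <<'E'
from fit import *
o=r.observe(); print(o['tcp_pos'],o['eef_rot'])
for n in ['wrist','top','side']:
    p,d,w,i=cam(n); tins(p,w,[(.4925,.0938,.078)],n)
    if n=='top':
        m=(np.hypot(w[...,0]-.58,w[...,1]+.385)<.07)&(w[...,2]>.02); print(m.sum(),fit(w,m,.03),np.nanmax(w[m],0))
    if n=='wrist': save('w9',p)
    if n=='side': save('s9',p[110:290,180:380].repeat(3,0).repeat(3,1))
E
```

```text
[0.41599558 0.00343696 0.29883809] [ 1.31813081e-02  3.13842389e+00 -1.00108831e-03]
wrist (0.4925, 0.0938, 0.078) lid [0.4924 0.0938 0.0277] 0.0781
wrist (0.4925, 0.0938, 0.078) tin [0.492  0.0933 0.0322]
top (0.4925, 0.0938, 0.078) lid [0.4933 0.0961 0.0245] 0.0778
top (0.4925, 0.0938, 0.078) tin [0.493  0.0976 0.0296]
365 [ 0.57910537 -0.38118191  0.02556554] [ 0.60948016 -0.35598949  0.06866633]
side (0.4925, 0.0938, 0.078) lid [0.4925 0.0947 0.0243] 0.076
side (0.4925, 0.0938, 0.078) tin [0.4913 0.0968 0.0308]
```

View pics/s9.png

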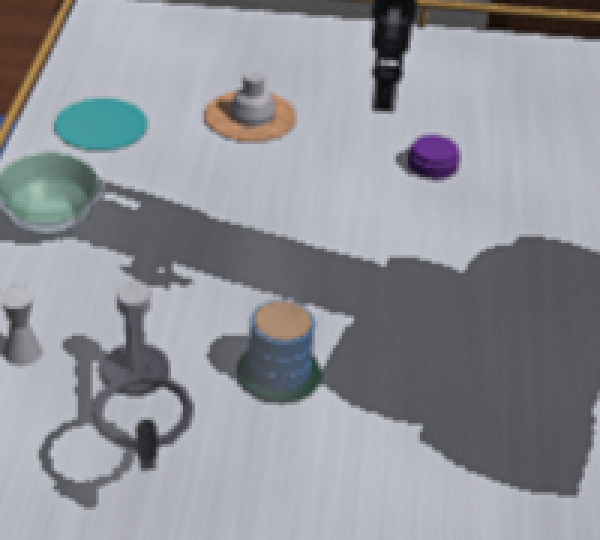

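The pile stands squarely on the coaster at (282,345) px, with its top at 78 mm. The shaker lid stands on the cork mat at (253,105) px, and the holder arm is clear. I'm handing the job in.

```bash
python3 -c "
from h import *
print(r.finish_job())"
```

```text
the job is handed in; nothing more can be done
None
```

I handed the job in at about 33 s with everything done. The holder arm is swung clear at about 1.33 rad and the shaker lid stands on the cork mat. All three tins present have their lids fully home and are stacked centred on the green coaster. The hand-in returned no verdict.

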